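# Lever the clip-on hood off the analyser and bolt its lock home

### The arm

A 6-joint arm with a two-finger parallel gripper is mounted at the origin on the work surface. World frame = base frame: x ahead of the robot, y to its left, z up, the work surface at z = 0. Lengths are in m, angles in rad, forces in N, time in s.
With the tool pointing down it reaches from about 0.3 to 0.875 m from the base axis. Payload 6.4 kg.
Tool frame: the origin (TCP) lies at the centre of the arm's flange, where the gripper is bolted on; the fingertips stand 173 mm ahead of it and the grasp point (between the pads) lies 155 mm ahead of it; z points along the fingers, y is the line along which they close (so a half turn about z gives the same grasp; the last joint's range is limited). The gripper opens to 85 mm and grips with 20 to 120 N. Pads are 22 mm wide; open, the fingers measure 114 mm over their backs; the gripper's body (76 mm by 85 mm) begins 54 mm behind the grasp point. The pads swing forward as they close: fully open they stand 13 mm farther back than shut.
Start: joints at [-1.489, 0.181, 1.607, -0, 1.354, -0.206], TCP at [0.163, -0.551, 0.405] pointing down, gripper open.
Joint ranges: [-2.99, 2.99], [-0.89, 2.07], [0.3, 2.58], [-1.14, 4.28], [0, 2.63], [-3.12, 3.12]. Speed limits (rad/s): [2.57, 2.57, 3.01, 3.14, 3.14, 3.14].

### API

Orientations are given as a rotation vector (axis times angle).
In Python, from bench import manip, vision, job gives the robot as it stands.
- The arm moves only by the tool play_rows, never from a script. Its argument "commands" is text: rows parted by semicolons, each of 7 numbers parted by spaces: the shift along the tool's x, y, z in units of 0.6 m (1.0 is 0.6 m), then the turn, a rotation vector about the tool's x, y, z in units of 4 degrees (1.0 is 4 degrees), then the opening, from 0 (shut) to 1 (fully open). A call has 1 to 12 rows; each row shifts and turns the commanded pose from where the row before left it, along the tool's axes as they then stand; what a row does not reach is not made up. A row lasts 1/10 s, in which the tool goes at most 50 mm and 8.59 degrees, less where a joint would pass 70% of its speed; a pose out of reach is approached as far as the arm can. A call with a number of a shift or a turn outside -1 to 1 is refused whole. A call with a gripper value outside its range is refused whole. The fingers move at their own pace and stop on an object; "grip_force" is the grip in N (left out, the last holds). Time passes only in rows, so rows that do not move let the fingers close. It gives the time, the measured TCP pose, the force, the opening and the grip force at its end, in the units of the state.
- manip.observe(): the state, without advancing time (a new reading comes with each control period).
- vision.capture(name): name is "side" or "top" or "wrist"; returns (picture, depth): 400x640x3 uint8, red, green, blue; 400x640 float32, m along the optical axis (not along the pixel's ray), 0 where there is no reading.
- vision.calibration(name): a dict with "camera_matrix" (3x3 intrinsics, pixels), "xyz" and "attitude" of the camera in the world; the wrist camera has in their place "mount" (4x4, takes a point from camera to tool coordinates, whose origin is the TCP and whose axes are the flange's). Camera axes: x right, y down, z forward; pixel columns grow to the right and rows downward; lengths in m; the calibration is good to about 2 mm. A picture is of the moment at which its call begins: read the wrist's pose just before it. calibration takes no time and is no camera call.
- job.hand_in(): hands the job in; it is judged then, once.
The state is a dict: "time_s": time; "q": joint angles; "joint_velocities": joint speeds; "joint_efforts": joint torques, N m; "ee_pos": TCP position; "tcp_rot": TCP orientation; "contact_force": force on the tool from outside, world axes, zero at the start; "torque": the same for the moment, N m; "opening": finger opening in m; "gripper_force": force on a finger pad.
Only numpy, scipy, OpenCV 4.12 (cv2) and the standard library are available. Lean on these libraries where they do the work, as an engineer would, in place of code of your own. Each camera call takes 0.05 s, during which the arm holds its last target. There are 200 camera calls.

### The job

Use the pry bar to lever the front of the clip-on hood on the analyser's deck up out of its spring clips, before the fingers touch the hood. Set the hood upright in the steel tray, slide the lock bolt that was under it fully home into its keeper, and leave the pry bar lying flat on the bench. Leave the other things where they stand.

Things in the scene. Friction and masses are not known exactly. Their poses are not given: they have to be found in the camera images.
- analyser: Benchtop analyser, dark grey base, off-white top, fixed: a case 284 x 220 mm with a flat deck 100 mm above the bench. Origin at bench level under the middle of the hood's seat; x from its front (towards the robot) to its back, z up. The case spans x -84 to +200, y -110 to +110 mm. From x = +110 back a console stands 30 mm above the deck.
- seat (a point): Point on the deck at the middle of the hood's seat, 100 mm above the bench; axes as the analyser's. On the deck round it: two spring-clip housings (20 x 10 x 13 mm high) at x -25, y +-42 mm, whose sprung steel noses (in to y +-26 mm, 11 mm high) snap over the hood's side flanges near its front; locating blocks up to 5 mm high.
- lip (a point): Middle of the top of the rounded lip along the deck's front edge, 5 mm above the deck, 81 mm in front of the seat's middle and 39 mm in front of the seated hood: the fulcrum for the pry bar. In front of it the case's front face drops 100 mm to the bench.
- hood: Clip-on hood: light grey plastic box, open below, 84 (x) x 46 (y) x 36 mm high, walls 3 mm; flanges 3 mm thick along its long lower edges, 56 mm over both. Origin at the centre of its underside, x to its back, z up. Seated along the analyser's axes, clips hold its front with about 10 N. Levered up about 10 mm at the front, the noses snap under the flanges and it stays propped 14 mm up, loose.
- hood_notch (a point): Middle of the lower front edge of the hood's front wall, above the pry notch: an opening 32 mm wide (y) and 15 mm high from the deck up, in the front (-x) face. Seated, 10 mm of height between the lip's top and this edge are open to the blade. Behind it 18 mm of depth are free before the bolt's knob.
- pry_bar: Pry bar lying on the bench: black handle 110 (x) x 18 (y) x 22 mm high, origin under the middle of the handle, x towards the blade, z up; a straight flat steel blade, 14 mm wide and 4 mm thick, goes on from the handle's end (x = 55) to x = 129 mm, at the handle's mid height (z = 11 mm). 110 g.
- pry_tip (a point): End of the pry bar's blade, on its mid plane.
- pry_grip (a point): Centre of the pry bar's handle.
- bolt (a joint): Travel of the steel sliding bolt under the hood, m: 0 drawn back towards the front, 0.022 fully home in its keeper. It slides along the analyser's +x and stays where it is left (about 2 N).
- bolt_knob (a point): Centre of the top of the bolt's upright knob, 10 mm in diameter, 30 mm above the deck. Its guide and keeper staples stand 16 mm high behind it (at analyser x 6 to 31 mm, 19 mm wide).
- tray: Fixed steel parts tray on the bench, outside 160 (x) x 140 (y) x 16 mm high, walls and floor 4 mm. Origin under its centre.
- tube_rack: Bystander: teal test-tube rack with tubes, 70 x 140 mm, 113 mm high. Origin under its centre.
- wash_bottle: Bystander: cream wash bottle with bent spout, 68 mm diameter, 205 mm high.
- jar: Bystander: white jar, 60 mm diameter, 70 mm high.
- amber_bottle: Bystander: brown bottle, 50 mm diameter, 110 mm high.
- cuvette_box: Bystander: white box, 50 x 50 x 28 mm.
- tape_roll: Bystander: roll of paper tape lying flat, 60 mm diameter, 24 mm high.
- vial: Bystander: white dropper vial standing on the analyser's deck beside the hood, 24 mm diameter, 52 mm high.
Things that resemble listed ones, but are neither listed nor needed, are in the scene too. What is shaped like the hood but pink is not meant. Of the things shaped like the pry_bar, the black one is meant.

How it is judged:
By the outcome, as a careful person would: the job done as asked, in the order asked, and still so for the second after the job is handed in, with the robot touching nothing.
It also fails if it takes over 72 s, if anything falls off the work surface, if the arm or the gripper's body presses on something with over 40 N, if the wrist force passes 120 N, or if a joint passes its speed limit or range.

## Working session

There is one attempt and no reset: what is moved stays moved. The work goes in short steps, Python scripts to look and compute and a tool call to move; the robot and the scene stay as the last step left them, time stands still between calls to the robot, and variables do not carry over. Pictures are saved under pics/ and viewed, at most 10 in all, crops included, and the job is handed in when it is done.

Besides the shell and the picture viewer there is one more tool, called after "Call:" as name(argument=value, ...) on one line, values as JSON. play_rows: Moves the arm, as the interface text tells. Its arguments: {"type":"object","properties":{"commands":{"type":"string"},"grip_force":{"type":"number"}},"required":["commands"]}

```bash
ls; mkdir -p pics
python3 - <<'E'
from bench import manip, vision, job
import cv2, numpy as np
s=manip.observe(); print({k:np.round(v,3).tolist() for k,v in s.items()})
for n in("top","side"):
    p,d=vision.capture(n); cv2.imwrite(f"pics/{n}0.png",p[:,:,::-1]); np.save(f"pics/{n}0.npy",d)
for n in("top","side","wrist"):
    print(n,vision.calibration(n))
E
```

```text
pics
{'time_s': 0.0, 'q': [-1.489, 0.182, 1.608, -0.0, 1.354, -0.206], 'joint_velocities': [0.001, 0.001, -0.001, -0.001, 0.0, 0.001], 'joint_efforts': [-0.0, -44.487, -35.134, -0.0, 0.009, 0.0], 'ee_pos': [0.163, -0.551, 0.404], 'tcp_rot': [-3.107, -0.45, -0.0], 'contact_force': [0.101, 0.018, 0.18], 'torque': [0.005, -0.036, 0.013], 'gripper_force': 0.0, 'opening': 0.085}
top {'camera_matrix': array([[426.35662295,   0.        , 318.65143681],
       [  0.        , 426.35662295, 199.33048538],
       [  0.        ,   0.        ,   1.        ]]), 'xyz': array([ 0.40470207, -0.0626084 ,  1.29972103]), 'attitude': array([-2.20970135,  2.14064129, -0.12738602])}
side {'camera_matrix': array([[510.06523712,   0.        , 309.17545217],
       [  0.        , 510.06523712, 206.04403536],
       [  0.        ,   0.        ,   1.        ]]), 'xyz': array([0.10647808, 1.15998195, 1.02340138]), 'attitude': array([-0.45316102,  2.62491753, -1.36673225])}
wrist {'camera_matrix': array([[356.7765221 ,   0.        , 323.91087264],
       [  0.        , 356.7765221 , 203.52041375],
       [  0.        ,   0.        ,   1.        ]]), 'mount': array([[ 8.31385557e-04, -9.54246281e-01, -2.99020641e-01,
         7.63705524e-02],
       [ 9.99999344e-01,  1.02909911e-03, -5.03741111e-04,
        -5.06379812e-04],
       [ 7.88414958e-04, -2.99020026e-01,  9.54246510e-01,
         3.07053337e-02],
       [ 0.00000000e+00,  0.00000000e+00,  0.00000000e+00,
         1.00000000e+00]])}
```

View pics/top0.png

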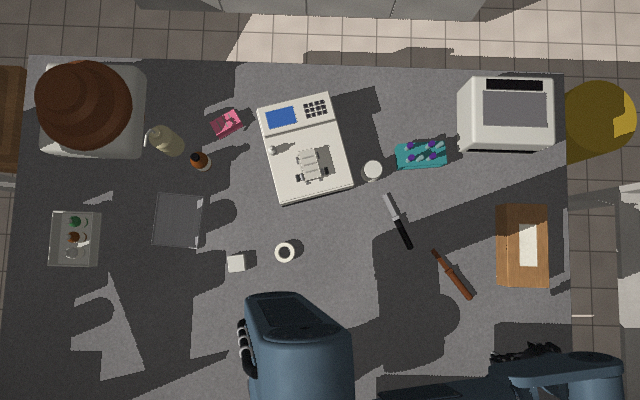

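View pics/side0.png

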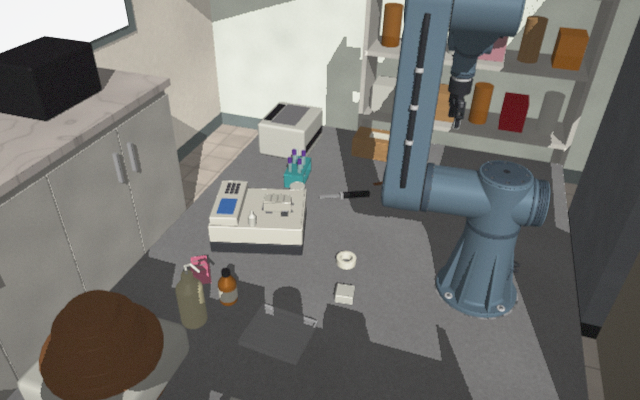

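The top view shows the analyser at (305,150) with its grey hood at (312,165) and the vial at (275,148). The black pry bar's handle is at (402,232) and its blade tip at (387,195). The tray is at (180,220). Possible mix-ups are the brown-handled bar at (453,275), the pink hood at (226,122) and the grey-white tray at (75,238). By the description I choose the black bar, the grey hood on the deck and the steel tray at (180,220).

```bash
cat > h.py <<'E'
import numpy as np, cv2
from scipy.spatial.transform import Rotation as R
from bench import manip, vision, job
def cam(n,s=None):
    c=vision.calibration(n); K=c["camera_matrix"]
    if n!="wrist": return K,R.from_rotvec(c["attitude"]).as_matrix(),np.array(c["xyz"])
    T=np.eye(4); T[:3,:3]=R.from_rotvec(s["tcp_rot"]).as_matrix(); T[:3,3]=s["ee_pos"]; T=T@c["mount"]
    return K,T[:3,:3],T[:3,3]
def snap(n):
    s=manip.observe(); p,d=vision.capture(n); return p,d,cam(n,s)
def ray(C,uv,z):
    K,Rm,t=C; uv=np.atleast_2d(np.asarray(uv,float))
    r=(Rm@np.linalg.inv(K)@np.c_[uv,np.ones(len(uv))].T).T
    return t+r*((z-t[2])/r[:,2])[:,None]
def cloud(C,d):
    K,Rm,t=C; v,u=np.mgrid[:d.shape[0],:d.shape[1]]
    X=np.stack([(u-K[0,2])/K[0,0]*d,(v-K[1,2])/K[1,1]*d,d],-1)
    return X@Rm.T+t
def proj(C,P):
    K,Rm,t=C; q=(np.atleast_2d(P)-t)@Rm@K.T; return q[:,:2]/q[:,2:]
def st():
    s=manip.observe(); print("t",round(s["time_s"],2),"p",np.round(s["ee_pos"],4),"F",np.round(s["contact_force"],1),"op",np.round(s["opening"],4),"q",np.round(s["q"],2)); return s
E
python3 - <<'E'
from h import *
d=np.load("pics/top0.npy"); p=cv2.imread("pics/top0.png"); C=cam("top"); W=cloud(C,d)
for n,uv in dict(deck=(285,165),hood=(308,160),hood2=(318,165),vial=(275,149),handle=(404,233),tip=(387,196),bench=(340,230),trayin=(180,222),rack=(420,155),jar=(372,170),tape=(285,243),cuv=(236,262),console=(300,105)).items(): print(n,uv,np.round(W[uv[1],uv[0]],3))
# deck outline
m=((abs(W[...,2]-.1)<.012)&(W[...,0]>.3)).astype(np.uint8)
n,l,stt,c=cv2.connectedComponentsWithStats(m)
for i in range(1,n):
    if stt[i,4]>1500:
        ys,xs=np.where(l==i); r=cv2.minAreaRect(W[ys,xs,:2].astype(np.float32)); print("deck",stt[i],np.round(r[0],3),np.round(r[1],3),r[2],np.round(cv2.boxPoints(r),3).tolist())
m=((p.max(2)<45)&(W[...,2]>.012)&(W[...,2]<.04)).astype(np.uint8); m[:,:375]=0;m[:180]=0;m[260:]=0;m[:,430:]=0
ys,xs=np.where(m>0); print(len(xs)); r=cv2.minAreaRect(W[ys,xs,:2].astype(np.float32)); print("handle",np.round(r[0],3),np.round(r[1],3),r[2],np.round(cv2.boxPoints(r),3).tolist())
print("tray corners",np.round(ray(C,[(158,193),(203,195),(197,248),(152,243)],.016),3))
E
```

```text
deck (285, 165) [0.625 0.021 0.095]
hood (308, 160) [ 0.634 -0.045  0.133]
hood2 (318, 165) [ 0.62  -0.073  0.138]
vial (275, 149) [0.662 0.048 0.131]
handle (404, 233) [ 0.443 -0.338  0.022]
tip (387, 196) [ 0.554 -0.286  0.017]
bench (340, 230) [ 0.447 -0.147  0.002]
trayin (180, 222) [0.456 0.338 0.004]
rack (420, 155) [ 0.665 -0.364  0.103]
jar (372, 170) [ 0.623 -0.231  0.072]
tape (285, 243) [0.403 0.017 0.024]
cuv (236, 262) [0.342 0.16  0.02 ]
console (300, 105) [ 0.79  -0.017  0.133]
deck [  38   65   99   89 1554] [0.775 0.598] [0.262 0.265] 0.18797506392002106 [[0.6439999938011169, 0.7300000190734863], [0.6439999938011169, 0.4650000035762787], [0.9070000052452087, 0.4659999907016754], [0.906000018119812, 0.7310000061988831]]
deck [ 256  110   98   95 4675] [ 0.677 -0.033] [0.282 0.22 ] 16.318239212036133 [[0.5109999775886536, 0.032999999821186066], [0.5730000138282776, -0.17800000309944153], [0.8429999947547913, -0.0989999994635582], [0.781000018119812, 0.11299999803304672]]
193
handle [ 0.44  -0.337] [0.096 0.018] 27.103620529174805 [[0.39399999380111694, -0.35100001096725464], [0.4020000100135803, -0.367000013589859], [0.4869999885559082, -0.3230000138282776], [0.4790000021457672, -0.30799999833106995]]
tray corners [[0.541 0.406 0.016]
 [0.539 0.27  0.016]
 [0.38  0.279 0.016]
 [0.39  0.413 0.016]]
```

Call:
play_rows(commands="0.07 -0.044 0 0 0 0 1;0.07 -0.044 0 0 0 0 1;0.07 -0.044 0 0 0 0 1;0.07 -0.044 0 0 0 0 1;0.07 -0.044 0 0 0 0 1;0.07 -0.044 0 0 0 0 1;0.07 -0.044 0 0 0 0 1;0.07 -0.044 0 0 0 0 1;0.07 -0.044 0 0 0 0 1;0.07 -0.044 0 0 0 0 1;0.07 -0.044 0 0 0 0 1;0.07 -0.044 0 0 0 0 1")

```text
time_s: 1.3
ee_pos: [0.5575, -0.1026, 0.4044]
tcp_rot: [-3.109, -0.451, 0.001]
contact_force: [-0.2, -0.5, 0.4]
opening: 0.0857
gripper_force: 0.0
```

Run:
```python
from h import *
st(); p,d,C=snap("wrist"); st()
cv2.imwrite("pics/w1.png",p[:,:,::-1]); np.savez("pics/w1.npz",d=d,K=C[0],R=C[1],t=C[2])
print(np.round(C[2],3), np.round(proj(C,[[.621,-.049,.1],[.543,-.072,.105],[.44,-.337,.022]]),0))
```

```text
t 1.3 p [ 0.5575 -0.1026  0.4044] F [-0.2 -0.5  0.4] op 0.0857 q [-0.39  0.16  1.63 -0.    1.35  0.89]
t 1.35 p [ 0.5605 -0.0975  0.4045] F [-1.5  3.4  0.3] op 0.0853 q [-0.38  0.17  1.62  0.    1.35  0.9 ]
[ 0.631 -0.08   0.374] [[279.  92.]
 [282. 200.]
 [490. 324.]]
```

View pics/w1.png

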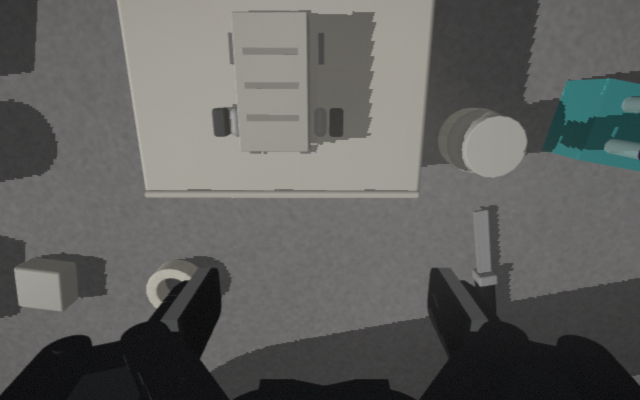

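The wrist view shows the grey hood on the deck at (272,85), with its front edge at row 151, between the clip housings at (220,122) and (335,122). The lip runs along row 193 from column 147 to 418, and the black bar's blade runs from (482,208) to (485,280). The arm had not quite settled, so I'll take the picture again and measure.

Run:
```python
from h import *
p,d,C=snap("wrist"); st(); cv2.imwrite("pics/w2.png",p[:,:,::-1]); np.savez("pics/w2.npz",d=d,K=C[0],R=C[1],t=C[2])
W=cloud(C,d); z=W[...,2]
def fit(m,name):
    m=cv2.morphologyEx(m.astype(np.uint8),cv2.MORPH_OPEN,np.ones((3,3)))
    n,l,s,c=cv2.connectedComponentsWithStats(m); i=1+np.argmax(s[1:,4]); ys,xs=np.where(l==i)
    P=W[ys,xs]; r=cv2.minAreaRect(P[:,:2].astype(np.float32)); print(name,s[i],"z",np.median(P[:,2]).round(4),np.round(r[0],4),np.round(r[1],4),round(r[2],2),np.round(cv2.boxPoints(r),4).tolist())
roi=np.zeros(d.shape,bool); roi[:230,120:440]=1
fit(roi&(z>.13)&(z<.142),"hood top")
fit(roi&(z>.09)&(z<.112),"deck")
v=roi.copy(); v[:]=0; v[190:300,465:510]=1
fit(v&(z>.006),"blade")
g=p.max(2); 
# lip front edge: lowest row of bright deck per column
cols=np.arange(170,401,20); rows=[max(np.where((z[:230,c]>.09))[0]) for c in cols]; 
pts=ray(C,np.c_[cols,rows],.103); print(rows); k=np.polyfit(pts[:,1],pts[:,0],1); print("lip line: x=%.4f*y+%.4f"%tuple(k),"yaw",np.degrees(np.arctan(-k[0])))
for c in (195,): print("lip left/right",np.round(W[190,c],4))
row=np.where(z[185,100:460]>.09)[0]+100; print(row.min(),row.max(),np.round(ray(C,[(row.min(),185),(row.max(),185)],.1),4))
print("bench z",np.round(np.median(z[225:255,250:400]),4),"deckz",np.round(np.median(z[160:180,160:220]),4))
```

```text
t 1.4 p [ 0.5589 -0.0999  0.4042] F [-0.2  0.2 -0.4] op 0.0855 q [-0.39  0.17  1.63  0.    1.35  0.89]
hood top [ 240   22   76  138 9893] z 0.1362 [ 0.6246 -0.0468] [0.0841 0.0461] 16.4 [[0.5777000188827515, -0.03660000115633011], [0.5907999873161316, -0.08079999685287476], [0.6714000105857849, -0.05700000002980232], [0.6583999991416931, -0.012799999676644802]]
deck [  125     0   315   205 48882] z 0.1002 [ 0.6141 -0.0505] [0.1459 0.2199] 16.67 [[0.5127000212669373, 0.033900000154972076], [0.5758000016212463, -0.17679999768733978], [0.7156000137329102, -0.13490000367164612], [0.6524999737739563, 0.07580000162124634]]
blade [ 465  215   36   85 1569] z 0.0135 [ 0.5728 -0.2124] [0.2969 0.061 ] 57.07 [[0.46650001406669617, -0.3203999996185303], [0.5177000164985657, -0.35359999537467957], [0.679099977016449, -0.10440000146627426], [0.6279000043869019, -0.07119999825954437]]
[np.int64(203), np.int64(203), np.int64(203), np.int64(203), np.int64(203), np.int64(216), np.int64(204), np.int64(207), np.int64(204), np.int64(204), np.int64(204), np.int64(204)]
lip line: x=-0.2953*y+0.5227 yaw 16.452801349665123
lip left/right [0.5334 0.0029 0.1003]
151 424 [[ 0.5272  0.0372  0.1   ]
 [ 0.5898 -0.1697  0.1   ]]
bench z 0.0001 deckz 0.1002
```

Call:
play_rows(commands="-0.05 0.054 0.028 0 0 0 1;-0.05 0.054 0.028 0 0 0 1;-0.05 0.054 0.028 0 0 0 1;-0.05 0.054 0.028 0 0 0 1;-0.05 0.054 0.028 0 0 0 1;-0.05 0.054 0.028 0 0 0 1;0 0 0 0 0 -1 1;0 0 0 0 0 -1 1;0 0 0 0 0 -0.67 1;0 0 0 0 0 0 1;0 0 0 0 0 0 1")

```text
time_s: 2.5
ee_pos: [0.4387, -0.3422, 0.3037]
tcp_rot: [-3.054, -0.735, 0.001]
contact_force: [0.9, 0.3, -0.9]
opening: 0.0853
gripper_force: 0.0
```

Run:
```python
from h import *
st(); p,d,C=snap("wrist"); s=st(); cv2.imwrite("pics/w3.png",p[:,:,::-1]); np.savez("pics/w3.npz",d=d,K=C[0],R=C[1],t=C[2])
W=cloud(C,d); z=W[...,2]
B=(z>.006)&(z<.035)&(np.hypot(W[...,0]-.47,W[...,1]+.32)<.16)
n,l,q,c=cv2.connectedComponentsWithStats(cv2.morphologyEx(B.astype(np.uint8),cv2.MORPH_OPEN,np.ones((3,3))))
for i in range(1,n):
    if q[i,4]<200: continue
    for nm,m in (("blade",(l==i)&(z<.0175)&(z>.009)),("handle",(l==i)&(z>.0185))):
        P=W[m]
        if len(P)<50: continue
        r=cv2.minAreaRect(P[:,:2].astype(np.float32)); print(nm,q[i],len(P),np.median(P[:,2]).round(4),np.round(r[0],4),np.round(r[1],4),round(r[2],2),np.round(cv2.boxPoints(r),4).tolist())
print(np.degrees(np.arctan2(*(R.from_rotvec(s["tcp_rot"]).as_matrix()[[1,0],0]))))
```

```text
t 2.5 p [ 0.4387 -0.3422  0.3037] F [ 0.9  0.3 -0.9] op 0.0853 q [-0.88  0.25  1.74 -0.    1.15  0.22]
t 2.55 p [ 0.4389 -0.3421  0.3037] F [ 0.6  0.9 -1.1] op 0.0854 q [-0.88  0.25  1.74 -0.    1.15  0.22]
blade [ 305    0   29  253 5764] 2286 0.0131 [ 0.4799 -0.3166] [0.1701 0.0179] 26.98 [[0.4000999927520752, -0.3472000062465668], [0.4081999957561493, -0.36309999227523804], [0.5598000288009644, -0.28600001335144043], [0.5516999959945679, -0.27000001072883606]]
handle [ 305    0   29  253 5764] 3358 0.0218 [ 0.4474 -0.333 ] [0.1082 0.0193] 27.03 [[0.39480000734329224, -0.3490000069141388], [0.4036000072956085, -0.3662000000476837], [0.4999000132083893, -0.31700000166893005], [0.4912000000476837, -0.29980000853538513]]
blade [382 279  22  42 673] 673 0.0129 [ 0.3846 -0.4336] [0.0374 0.0142] 38.62 [[0.36559998989105225, -0.43970000743865967], [0.37439998984336853, -0.45080000162124634], [0.4036000072956085, -0.42750000953674316], [0.39480000734329224, -0.4163999855518341]]
27.092267657528964
```

View pics/w3.png

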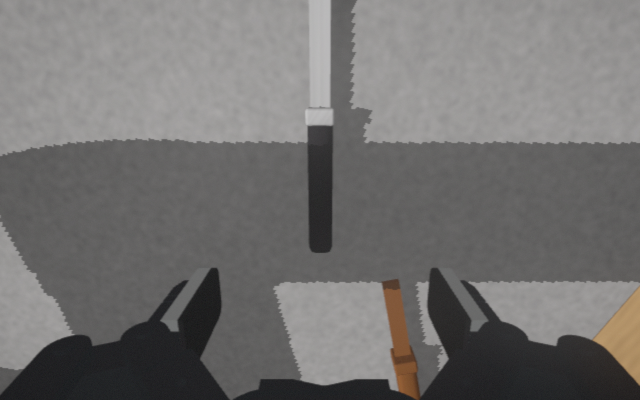

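The picture shows the black handle at (320,185), under the silver blade, and the brown decoy's tip at (390,285). The grasp is on the black bar.

Call:
play_rows(commands="0.005 -0.002 0.053 0 0 0 1;0.005 -0.002 0.053 0 0 0 1;0.005 -0.002 0.053 0 0 0 1;0.005 -0.001 0.04 0 0 0 0.5;0 0 0.012 0 0 0 0.5;0 0 0 0 0 0 0;0 0 0 0 0 0 0;0 0 0 0 0 0 0;0 0 0 0 0 0 0;0 0 0 0 0 0 0;0 0 0 0 0 0 0", grip_force=100)

```text
time_s: 3.65
ee_pos: [0.4485, -0.3336, 0.1793]
tcp_rot: [3.051, 0.737, 0.002]
contact_force: [-1.4, 1.2, 7.4]
opening: 0.0159
gripper_force: 99.4
```

Call:
play_rows(commands="0 0 -0.05 0 0 0 0;0 0 -0.065 0 0 0 0;0 0 -0.065 0 0 0 0;0.021 -0.072 0 0 0 0 0;0.021 -0.072 0 0 0 0 0;0.021 -0.072 0 0 0 0 0;0.021 -0.072 0 0 0 1 0;0.021 -0.072 0 0 0 1 0;0 0 0 0 0 0.66 0;0 0 0 0 0 0 0;0 0 0 0 0 0 0")

```text
time_s: 4.75
ee_pos: [0.4087, -0.1118, 0.286]
tcp_rot: [3.107, 0.453, 0.002]
contact_force: [0.3, -0.3, -1.6]
opening: 0.0154
gripper_force: 98.6
```

```bash
cat > look.py <<'E'
import sys; from h import *
# seat estimate in world; view of bar + hood in wrist view
s=st(); p,d,C=snap("wrist"); n=sys.argv[1]; cv2.imwrite(f"pics/{n}.png",p[:,:,::-1]); np.savez(f"pics/{n}.npz",d=d,K=C[0],R=C[1],t=C[2])
Rt=R.from_rotvec(s["tcp_rot"]).as_matrix(); print("tool yaw",np.degrees(np.arctan2(Rt[1,0],Rt[0,0])).round(2),"tilt z",Rt[:,2].round(3))
W=cloud(C,d); z=W[...,2]; a=np.radians(16.45); ex=np.array([np.cos(a),np.sin(a)]); ey=np.array([-ex[1],ex[0]])
S=np.array([.6246,-.0468]); L=np.stack([(W[...,:2]-S)@ex,(W[...,:2]-S)@ey,z],-1)
E
cat > look1.py <<'E'
from look import *
m=(abs(L[...,0])<.06)&(abs(L[...,1])<.04)&(z>.128)&(z<.145)
P=L[m]; r=cv2.minAreaRect(P[:,:2].astype(np.float32)); print("hood top local",np.round(r[0],4),np.round(r[1],4),r[2],"front x",np.percentile(P[:,0],1).round(4), "y",np.percentile(P[:,1],[1,99]).round(4))
m=(L[...,0]<-.085)&(L[...,0]>-.25)&(abs(L[...,1])<.03)&(z>.09)
P=L[m]
if len(P):
    b=P[(P[:,2]>.112)&(P[:,0]>-.165)]; print("blade n",len(b),"tip x",np.percentile(b[:,0],99.5).round(4),"y mean front/back",[b[(b[:,0]>x)&(b[:,0]<x+.02),1].mean().round(4) for x in(-.16,-.14,-.12)],"z",[np.median(b[(b[:,0]>x)&(b[:,0]<x+.02),2]).round(4) for x in(-.16,-.14,-.12)])
m=(abs(L[...,0]+.083)<.01)&(abs(L[...,1])<.1)&(z>.09); print("lip z max",np.percentile(L[m][:,2],98).round(4),"lip front x",np.percentile(L[m][:,0],1).round(4))
E
python3 look1.py w4
```

```text
t 4.75 p [ 0.4087 -0.1118  0.286 ] F [ 0.3 -0.3 -1.6] op 0.0154 q [-0.55 -0.01  2.08 -0.    1.07  0.73]
tool yaw 16.6 tilt z [ 0.001 -0.001 -1.   ]Traceback (most recent call last):
  File "look1.py", line 3, in <module>
    P=L[m]; r=cv2.minAreaRect(P[:,:2].astype(np.float32)); print("hood top local",np.round(r[0],4),np.round(r[1],4),r[2],"front x",np.percentile(P[:,0],1).round(4), "y",np.percentile(P[:,1],[1,99]).round(4))
                                                                                                                                   ~~~~~~~~~~~~~^^^^^^^^^^
    return _quantile_unchecked(
        a, q, axis, out, overwrite_input, method, keepdims, weights)
    return _ureduce(a,
                    func=_quantile_ureduce_func,
    ...<5 lines>...
                    overwrite_input=overwrite_input,
                    method=method)
    r = func(a, **kwargs)
    result = _quantile(arr,
                       quantiles=q,
    ...<2 lines>...
                       out=out,
                       weights=wgt)
    slices_having_nans = np.isnan(arr[-1, ...])
                                  ~~~^^^^^^^^^
IndexError: index -1 is out of bounds for axis 0 with size 0
```

View pics/w4.png

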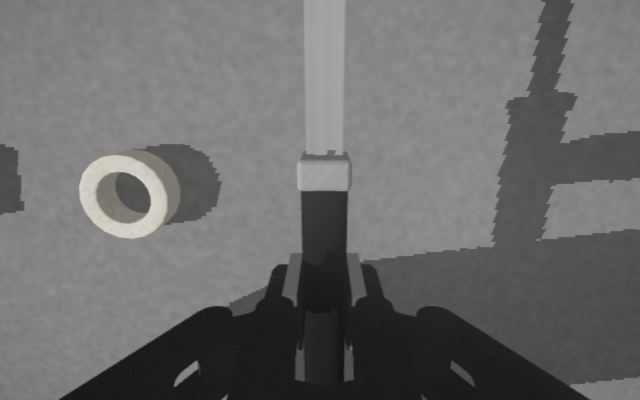

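The bar is held straight between the fingers, with its ferrule at (325,172) and its blade running up out of view at columns 305–345. I'll get the tip from the blade's line.

Run:
```python
from h import *
f=np.load("pics/w4.npz"); C=(f["K"],f["R"],f["t"]); W=cloud(C,f["d"]); a=np.radians(16.45); ex=np.array([np.cos(a),np.sin(a)]); ey=np.array([-ex[1],ex[0]])
S=np.array([.6246,-.0468]); L=np.stack([(W[...,:2]-S)@ex,(W[...,:2]-S)@ey,W[...,2]],-1)
print("tcp local",(np.array([.4087,-.1118])-S)@np.c_[ex,ey])
for v in (5,40,80,120,145,160,175,190,220):
    u=np.where(L[v,290:360,2]>.09)[0]+290; P=L[v,u]; print(v,u.min(),u.max(),"x",np.median(P[:,0]).round(4),"y mid",((P[:,1].min()+P[:,1].max())/2).round(4),"w",np.ptp(P[:,1]).round(4),"z",np.median(P[:,2]).round(4))
```

```text
tcp local [-0.22546922 -0.00120113]
5 303 344 x -0.1208 y mid -0.0004 w 0.0139 z 0.1198
40 304 343 x -0.1317 y mid -0.0004 w 0.0136 z 0.1199
80 305 350 x -0.1448 y mid -0.0006 w 0.0136 z 0.12
120 305 342 x -0.1589 y mid -0.0004 w 0.0137 z 0.1199
145 306 342 x -0.1681 y mid -0.0007 w 0.0136 z 0.1199
160 298 349 x -0.1722 y mid -0.0005 w 0.0184 z 0.1288
175 297 356 x -0.1775 y mid -0.0005 w 0.0193 z 0.1298
190 300 347 x -0.1832 y mid -0.0006 w 0.0173 z 0.1292
220 301 346 x -0.1952 y mid -0.0006 w 0.0175 z 0.1284
```

Call:
play_rows(commands="0 0 0.016 0 0 0 0;0 0 0 0 0 0 0;0.036 0 0 0 0 0 0;0.036 0 0 0 0 0 0;0.02 0 0 0 0 0 0;0.016 0 0 0 0 0 0;0 0 0 0 0 0 0;0 0 0 0 0 0 0;0 0 0 0 0 0 0")

```text
time_s: 5.7
ee_pos: [0.47, -0.093, 0.2755]
tcp_rot: [-3.109, -0.451, 0.001]
contact_force: [-0.6, -0.3, -1.2]
opening: 0.0156
gripper_force: 98.6
```

```bash
cat > loc.py <<'E'
from look import *
print("tcp local",((s["ee_pos"][:2]-S)@np.c_[ex,ey]).round(4), "torque",np.round(s["torque"],2))
E
python3 loc.py w5
python3 - <<'E'
from h import *
p,d,C=snap("top"); cv2.imwrite("pics/t5.png",p[:,:,::-1]); 
p,d,C=snap("side"); cv2.imwrite("pics/s5.png",cv2.resize(p[150:280,180:400,::-1],(792,468)))
E
```

```text
t 5.7 p [ 0.47   -0.093   0.2755] F [-0.6 -0.3 -1.2] op 0.0156 q [-0.44  0.13  1.95 -0.    1.06  0.84]
tool yaw 16.52 tilt z [-0.001  0.    -1.   ]
tcp local [-0.1614 -0.0005] torque [-0.03 -0.01 -0.04]
```

View pics/s5.png

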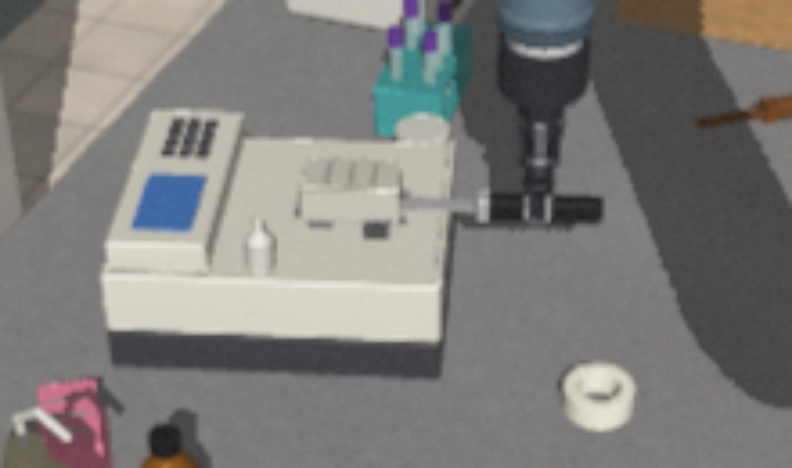

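The side view shows the blade reaching into the hood's front over the lip, with no contact force. I'll go 5 mm deeper, then lever about the lip.

Call:
play_rows(commands="0.008 0 0 0 0 0 0;0 0 0 0 0 0 0;-0.0093 0 0.0046 0 0.5 0 0;-0.0093 0 0.0046 0 0.5 0 0;-0.0093 0 0.0046 0 0.5 0 0;-0.0093 0 0.0046 0 0.5 0 0;-0.0093 0 0.0046 0 0.5 0 0;-0.0093 0 0.0046 0 0.5 0 0;-0.0093 0 0.0046 0 0.5 0 0;-0.0093 0 0.0046 0 0.5 0 0;0 0 0 0 0 0 0")

```text
time_s: 6.95
ee_pos: [0.4348, -0.1035, 0.2482]
tcp_rot: [-3.04, -0.44, -0.427]
contact_force: [-3.3, -0.9, 1.1]
opening: 0.0157
gripper_force: 98.9
```

```bash
python3 loc.py w6
cat > hoodz.py <<'E'
from h import *
a=np.radians(16.45); ex=np.array([np.cos(a),np.sin(a)]); ey=np.array([-ex[1],ex[0]]); S=np.array([.6246,-.0468])
for n in ("top","side"):
    p,d,C=snap(n); W=cloud(C,d); x=(W[...,:2]-S)@ex; y=(W[...,:2]-S)@ey; z=W[...,2]
    for lo,hi in ((-.04,-.025),(-.025,0),(0,.025),(.025,.04)):
        m=(x>lo)&(x<hi)&(abs(y)<.02)&(z>.12)&(z<.18); print(n,lo,hi,m.sum(),np.median(z[m]).round(4) if m.any() else None)
E
python3 hoodz.py
```

```text
t 6.95 p [ 0.4348 -0.1035  0.2482] F [-3.3 -0.9  1.1] op 0.0157 q [-0.57  0.05  2.13  0.29  0.8   0.52]
tool yaw 16.47 tilt z [ 0.264  0.079 -0.961]
tcp local [-0.1981 -0.0007] torque [0.01 0.36 0.06]
top -0.04 -0.025 76 0.1401
top -0.025 0 128 0.1382
top 0 0.025 126 0.1365
top 0.025 0.04 75 0.1351
side -0.04 -0.025 36 0.138
side -0.025 0 63 0.1363
side 0 0.025 55 0.1353
side 0.025 0.04 32 0.1333
```

The hood's front is about 6 mm up and the arm feels only a small load. I'll keep levering.

Call:
play_rows(commands="-0.0093 0 0.0046 0 0.5 0 0;-0.0093 0 0.0046 0 0.5 0 0;-0.0093 0 0.0046 0 0.5 0 0;-0.0093 0 0.0046 0 0.5 0 0;-0.0093 0 0.0046 0 0.5 0 0;-0.0093 0 0.0046 0 0.5 0 0;0 0 0 0 0 0 0")

```text
time_s: 7.8
ee_pos: [0.4111, -0.1109, 0.221]
tcp_rot: [-2.952, -0.428, -0.737]
contact_force: [-8.1, -0.6, 5.2]
opening: 0.0155
gripper_force: 99.8
```

```bash
python3 loc.py w7;python3 hoodz.py
```

```text
t 7.8 p [ 0.4111 -0.1109  0.221 ] F [-8.1 -0.6  5.2] op 0.0155 q [-0.69  0.04  2.25  0.67  0.68  0.11]
tool yaw 16.5 tilt z [ 0.451  0.133 -0.883]
tcp local [-0.2229 -0.001 ] torque [-0.08  0.46  0.12]
top -0.04 -0.025 95 0.1513
top -0.025 0 125 0.1482
top 0 0.025 122 0.1414
top 0.025 0.04 72 0.1361
side -0.04 -0.025 40 0.1447
side -0.025 0 61 0.1476
side 0 0.025 59 0.1406
side 0.025 0.04 35 0.1363
```

Call:
play_rows(commands="0.0093 0 -0.0046 0 -0.5 0 0;0.0093 0 -0.0046 0 -0.5 0 0;0.0093 0 -0.0046 0 -0.5 0 0;0.0093 0 -0.0046 0 -0.5 0 0;0.0093 0 -0.0046 0 -0.5 0 0;0.0093 0 -0.0046 0 -0.5 0 0;0.0093 0 -0.0046 0 -0.5 0 0;0 0 0 0 0 0 0")

```text
time_s: 8.75
ee_pos: [0.4401, -0.1023, 0.2544]
tcp_rot: [-3.053, -0.446, -0.376]
contact_force: [0.1, 0.1, -0.2]
opening: 0.016
gripper_force: 98.5
```

```bash
python3 loc.py w8;python3 hoodz.py
```

```text
t 8.75 p [ 0.4401 -0.1023  0.2544] F [ 0.1  0.1 -0.2] op 0.016 q [-0.55  0.05  2.1   0.25  0.83  0.58]
tool yaw 16.63 tilt z [ 0.233  0.068 -0.97 ]
tcp local [-0.1926 -0.001 ] torque [-0.07  0.18 -0.01]
top -0.04 -0.025 78 0.1475
top -0.025 0 129 0.1435
top 0 0.025 122 0.1392
top 0.025 0.04 77 0.1356
side -0.04 -0.025 42 0.1439
side -0.025 0 57 0.1424
side 0 0.025 57 0.1379
side 0.025 0.04 39 0.134
```

The hood now stays propped, about 15 mm up at the front, and the bar is unloaded. I'll withdraw it and level it.

Call:
play_rows(commands="-0.03 0 0 0 0 0 0;-0.042 0 0 0 0 0 0;-0.042 0 0 0 0 0 0;-0.042 0 0 0 0 0 0;0.0195 0 0.0007 0 -1 0 0;0.0195 0 0.0007 0 -1 0 0;0.0195 0 0.0007 0 -1 0 0;0.01 0 0 0 -0.51 0 0;-0.025 0.035 0 0 0 0 0;-0.025 0.035 0 0 0 0 0;0 0 0 0 0 0 0;0 0 0 0 0 0 0")

```text
time_s: 10.1
ee_pos: [0.3737, -0.1656, 0.2356]
tcp_rot: [-3.109, -0.448, 0.001]
contact_force: [0.4, 0.1, -1.3]
opening: 0.0156
gripper_force: 98.6
```

```bash
python3 hoodz.py | head -4; python3 loc.py w9
python3 - <<'E'
from h import *
f=np.load("pics/w9.npz"); C=(f["K"],f["R"],f["t"]); W=cloud(C,f["d"])
for v in (5,40,80,120,145,175,220):
    u=np.where(W[v,290:360,2]>.03)[0]+290
    if len(u): P=W[v,u]; print(v,u.min(),u.max(),"P",np.median(P,0).round(4))
E
```

```text
top -0.04 -0.025 81 0.1474
top -0.025 0 125 0.1435
top 0 0.025 122 0.1394
top 0.025 0.04 75 0.1355
t 10.2 p [ 0.3738 -0.1649  0.2356] F [ 0.1  0.  -0.5] op 0.0155 q [-0.71  0.05  2.14 -0.    0.95  0.57]
tool yaw 16.51 tilt z [-0.001  0.001 -1.   ]
tcp local [-0.274  -0.0423] torque [-0.01  0.01 -0.03]
5 303 344 P [ 0.4734 -0.1344  0.0693]
40 304 343 P [ 0.4632 -0.1375  0.0693]
80 305 343 P [ 0.4506 -0.1414  0.0694]
120 305 342 P [ 0.4371 -0.1452  0.0694]
145 306 341 P [ 0.4282 -0.1479  0.0694]
175 297 350 P [ 0.4193 -0.1505  0.0794]
220 297 346 P [ 0.4027 -0.1551  0.0781]
```

Call:
play_rows(commands="0 0 0.05 0 0 0 0;0 0 0.03 0 0 0 0;0 0 0.0135 0 0 0 0;0 0 0 0 0 0 0;0 0 0 0 0 0 0;0 0 0 0 0 0 0.6;0 0 0 0 0 0 0.6;0 0 0 0 0 0 0.8;0 0 -0.04 0 0 0 0.8;0 0 -0.08 0 0 0 1;0 0 -0.08 0 0 0 1;0 0 -0.08 0 0 0 1")

```text
time_s: 11.45
ee_pos: [0.3737, -0.1651, 0.3496]
tcp_rot: [-3.109, -0.451, 0.001]
contact_force: [0.4, -0.5, -0.5]
opening: 0.0857
gripper_force: 0.0
```

Call:
play_rows(commands="0.08 -0.014 -0.01 0 0 0 1;0.08 -0.014 -0.01 0 0 0 1;0.08 -0.014 0 0 0 0 1;0.08 -0.014 0 0 0 0 1;0.08 -0.014 0 0 0 0 1;0 0 0 0 0 0 1;0 0 0 0 0 0 1;0 0 0 0 0 0 1")

```text
time_s: 12.25
ee_pos: [0.5915, -0.0571, 0.3594]
tcp_rot: [-3.109, -0.451, 0.003]
contact_force: [-0.4, 0.4, 0.1]
opening: 0.0855
gripper_force: 0.0
```

```bash
cat > hood.py <<'E'
from loc import *
# robust: top plane of hood
m=(abs(L[...,0])<.065)&(abs(L[...,1])<.04)&(z>.128)&(z<.165)
P=L[m]; c=np.linalg.lstsq(np.c_[P[:,:2],np.ones(len(P))],P[:,2],rcond=None)[0]; res=P@[-c[0],-c[1],1]-c[2]
k=abs(res)<.0025; c=np.linalg.lstsq(np.c_[P[k,:2],np.ones(k.sum())],P[k,2],rcond=None)[0]; Q=P[k]
print("plane slope x,y deg",np.degrees(np.arctan(c[:2])).round(2),"z0",c[2].round(4),"n",k.sum(),"x ext",np.percentile(Q[:,0],[.5,99.5]).round(4),"y ext",np.percentile(Q[:,1],[.5,99.5]).round(4))
r=cv2.minAreaRect(Q[:,:2].astype(np.float32)); print("rect",np.round(r[0],4),np.round(r[1],4),round(r[2],2))
E
python3 hood.py w10
python3 - <<'E'
from h import *
p,d,C=snap("top"); W=cloud(C,d); m=(W[...,2]>.006)&(W[...,2]<.04)&(W[...,0]>.28)&(W[...,0]<.53)&(W[...,1]>-.24)&(W[...,1]<-.06)
P=W[m]; print(len(P)); r=cv2.minAreaRect(P[:,:2].astype(np.float32)); print("bar",np.round(r[0],3),np.round(r[1],3),np.percentile(P[:,2],[5,50,95]).round(4))
E
```

```text
t 12.25 p [ 0.5915 -0.0571  0.3594] F [-0.4  0.4  0.1] op 0.0855 q [-0.3   0.27  1.6  -0.    1.28  0.99]
tool yaw 16.52 tilt z [-0.002 -0.    -1.   ]
tcp local [-0.0346 -0.0005] torque [ 0.02 -0.04  0.01]
plane slope x,y deg [-9.76  0.06] z0 0.1434 n 13700 x ext [-0.0371  0.0446] y ext [-0.0229  0.0225]
rect [ 0.0033 -0.0002] [0.0826 0.0461] 0.12
356
bar [ 0.405 -0.16 ] [0.244 0.157] [0.0078 0.018  0.0237]
```

View pics/w10.png

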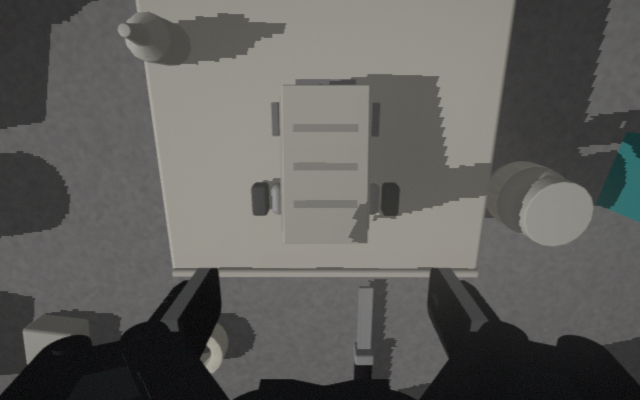

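The picture shows the hood, front raised, at (326,165) between the clip housings at (260,198) and (390,198). The vial is clear at (150,38), and the bar lies flat on the bench at (365,320).

Call:
play_rows(commands="0.042 0 0 0 0 0 1;0.042 0 0 0 0 0 1;0.042 0 0 0 0 0 1;0 0 0 0 -0.82 0 1;0 0 0 0 -0.81 0 1;0 0 0 0 -0.81 0 1;0 0 0 0 0 0 1;0 0 0.04 0 0 0 1;0 0 0.04 0 0 0 1;0 0 0.03 0 0 0 1;0 0 0.0147 0 0 0 1;0 0 0 0 0 0 1")

```text
time_s: 13.55
ee_pos: [0.6517, -0.0394, 0.2849]
tcp_rot: [3.075, 0.445, -0.266]
contact_force: [0.0, 0.6, 0.1]
opening: 0.0853
gripper_force: 0.0
```

```bash
python3 loc.py w11
```

```text
t 13.55 p [ 0.6517 -0.0394  0.2849] F [0.  0.6 0.1] op 0.0853 q [-0.22  0.52  1.42 -0.08  1.35  1.08]
tool yaw 16.49 tilt z [-0.165 -0.048 -0.985]
tcp local [ 0.0281 -0.0005] torque [ 0.02 -0.04  0.01]
```

Call:
play_rows(commands="0 0 0 0 0 0 0;0 0 0 0 0 0 0;0 0 0 0 0 0 0;0 0 0 0 0 0 0;0 0 0 0 0 0 0;-0.003 0 -0.016 0 0 0 0;-0.006 0 -0.033 0 0 0 0;-0.009 0 -0.05 0 0 0 0;-0.009 0 -0.05 0 0 0 0;0 0 0 0 0 0 0;0 0 0 0 0 0 0", grip_force=45)

```text
time_s: 14.7
ee_pos: [0.6518, -0.0391, 0.3772]
tcp_rot: [3.073, 0.446, -0.262]
contact_force: [0.5, -0.3, -1.1]
opening: 0.0454
gripper_force: 48.9
```

```bash
python3 loc.py w12
cat > insp.py <<'E'
from h import *
p,d,C=snap("top"); a=np.radians(16.45); ex=np.array([np.cos(a),np.sin(a)]); ey=np.array([-ex[1],ex[0]]); S=np.array([.6246,-.0468])
p2,d2,C2=snap("side"); cv2.imwrite("pics/s12.png",cv2.resize(p2[130:280,150:400,::-1],(750,450)))
W=cloud(C,d); T=(W[...,2]>.0115)&(W[...,2]<.022)&(abs(W[...,0]-.463)<.12)&(abs(W[...,1]-.342)<.11)
r=cv2.minAreaRect(W[T][:,:2].astype(np.float32)); print("tray",np.round(r[0],4),np.round(r[1],4),round(r[2],2))
E
python3 insp.py
```

```text
t 14.7 p [ 0.6518 -0.0391  0.3772] F [ 0.5 -0.3 -1.1] op 0.0454 q [-0.22  0.43  1.36 -0.08  1.51  1.07]
tool yaw 16.53 tilt z [-0.162 -0.049 -0.986]
tcp local [ 0.0282 -0.0003] torque [ 0.03 -0.05 -0.03]
tray [0.4617 0.3439] [0.1418 0.1597] 86.37
```

View pics/s12.png

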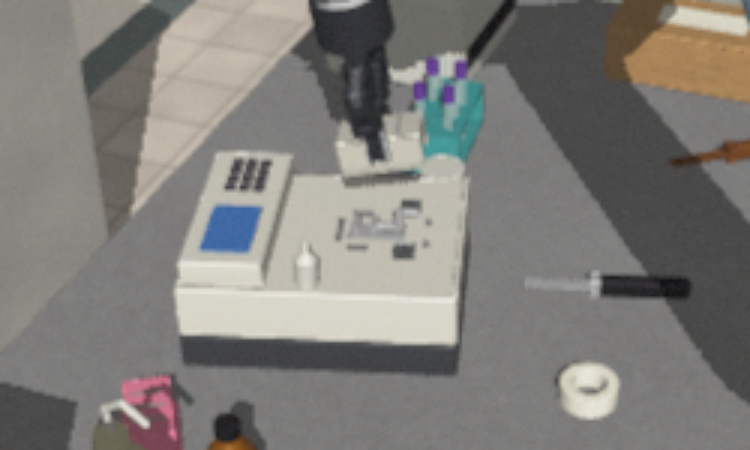

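The hood is off and held, and the bolt, the clips and the bar lying flat are all visible. I'll carry the hood to the tray.

Call:
play_rows(commands="0 0 0 0 1 0 0;0 0 0 0 1 0 0;0 0 0 0 0.43 0 0;-0.0136 -0.078 0 0 0 0 0;-0.0136 -0.078 0 0 0 0 0;-0.0136 -0.078 0 0 0 0 0;-0.0136 -0.078 0 0 0 0 0;-0.0136 -0.078 0 0 0 0 0;-0.0136 -0.078 0 0 0 0 0;-0.0136 -0.078 0 0 0 0 0;-0.0136 -0.078 0 0 0 0 0;-0.0136 -0.078 0 0 0 0 0")

```text
time_s: 16.05
ee_pos: [0.4602, 0.3451, 0.3761]
tcp_rot: [3.108, 0.451, -0.005]
contact_force: [1.5, 0.2, -0.3]
opening: 0.0452
gripper_force: 48.9
```

Run:
```python
from h import *
st(); p,d,C=snap("wrist"); s=st(); W=cloud(C,d); z=W[...,2]; 
Rt=R.from_rotvec(s["tcp_rot"]).as_matrix(); print("tool z",Rt[:,2].round(3),"yaw",np.degrees(np.arctan2(Rt[1,0],Rt[0,0])))
cv2.imwrite("pics/w13.png",p[:,:,::-1]); np.savez("pics/w13.npz",d=d,K=C[0],R=C[1],t=C[2])
m=(z>.19)&(z<.26)&(np.hypot(W[...,0]-s["ee_pos"][0],W[...,1]-s["ee_pos"][1])<.06); m[:,:270]=0;m[:,370:]=0
P=W[m]-s["ee_pos"]; Lp=P@Rt; q=(Lp[:,0]>.018); Q=Lp[q]; print(len(Q)); c=np.polyfit(Q[:,0],Q[:,2],1); print("hood top in tool: slope deg",np.degrees(np.arctan(c[0])),"z at0",c[1],"x max",np.percentile(Q[:,0],99.5))
```

```text
t 16.05 p [0.4602 0.3451 0.3761] F [ 1.5  0.2 -0.3] op 0.0452 q [ 0.44  0.21  1.63 -0.    1.3   1.72]
t 16.1 p [0.4567 0.3504 0.3761] F [-4.7  2.9 -0.6] op 0.045 q [0.45 0.21 1.63 0.   1.3  1.72]
tool z [-0.005  0.003 -1.   ] yaw 16.771561148986873
9019
hood top in tool: slope deg 31.514252827905953 z at0 0.13029246799033573 x max 0.04341463294076778
```

Run:
```python
from h import *
s=manip.observe(); f=np.load("pics/w13.npz"); C=(f["K"],f["R"],f["t"]); W=cloud(C,f["d"])
for v in range(120,400,15):
    P=W[v,312:336]; print(v,np.median(P,0).round(4))
```

```text
120 [0.5079 0.3602 0.0038]
135 [0.4946 0.3563 0.004 ]
150 [0.481  0.3522 0.004 ]
165 [0.4673 0.3485 0.0038]
180 [0.4989 0.3573 0.1995]
195 [0.4988 0.3572 0.2222]
210 [0.4955 0.3562 0.2292]
225 [0.4902 0.3546 0.229 ]
240 [0.485  0.3532 0.2292]
255 [0.4797 0.3515 0.2297]
270 [0.4738 0.3499 0.2292]
285 [0.4677 0.348  0.2293]
300 [0.4619 0.3462 0.229 ]
315 [0.4553 0.3443 0.2291]
330 [0.449  0.3424 0.2291]
345 [0.4425 0.3405 0.2292]
360 [0.4357 0.3384 0.2293]
375 [0.4286 0.3365 0.2293]
390 [0.4697 0.3484 0.2793]
```

Call:
play_rows(commands="0 0 0.08 0 0 0 0;0 0 0.08 0 0 0 0;0 0 0.08 0 0 0 0;0 0 0.05 0 0 0 0;0 0 0.018 0 0 0 0;0 0 0.006 0 0 0 0;0 0 0 0 0 0 0;0 0 0 0 0 0 0;0 0 0 0 0 0 0.75;0 0 0 0 0 0 0.75;0 0 0 0 0 0 0.75;0 0 0 0 0 0 0.75")

```text
time_s: 17.3
ee_pos: [0.4614, 0.3437, 0.1888]
tcp_rot: [3.109, 0.452, -0.001]
contact_force: [0.3, -0.6, 0.0]
opening: 0.0639
gripper_force: 0.0
```

Call:
play_rows(commands="0 0 -0.04 0 0 0 0.75;0 0 -0.08 0 0 0 0.75;0 0 -0.08 0 0 0 0.75;0 0 -0.08 0 0 0 0.75;0.002 0.078 0 0 0 0 0.75;0.002 0.078 0 0 0 0 0.75;0.002 0.078 0 0 0 0 0.75;0.002 0.078 0 0 0 0 0.75;0.002 0.078 0 0 0 0 0.75;0.002 0.078 0 0 0 0 0.75;0.002 0.078 0 0 0 0 0.75;0.002 0.078 0 0 0 0 0.75")

```text
time_s: 18.5
ee_pos: [0.5775, -0.0144, 0.3566]
tcp_rot: [3.109, 0.451, -0.002]
contact_force: [0.9, -0.2, -0.9]
opening: 0.064
gripper_force: 0.0
```

Call:
play_rows(commands="0.002 0.078 0 0 0 0 0.5;0 0 0 0 0 0 0.5;0 0 0 0 0 0 0.5;0 0 0 0 0 0 0.5")

```text
time_s: 18.9
ee_pos: [0.5914, -0.0562, 0.3562]
tcp_rot: [-3.108, -0.452, 0.003]
contact_force: [-0.0, 0.2, 0.7]
opening: 0.0427
gripper_force: 0.0
```

```bash
cat > knob.py <<'E'
from loc import *
m=(abs(L[...,0])<.05)&(abs(L[...,1])<.02)&(z>.122)&(z<.136); P=L[m]; print("knob top",len(P),"x",np.percentile(P[:,0],[1,50,99]).round(4),"y",np.percentile(P[:,1],[1,50,99]).round(4),"z",np.median(P[:,2]).round(4))
m=(abs(L[...,0])<.06)&(abs(L[...,1])<.015)&(z>.1125)&(z<.118); P=L[m]; print("staples z",np.median(P[:,2]).round(4),"x",np.percentile(P[:,0],[1,99]).round(4))
E
python3 knob.py w14
python3 - <<'E'
from h import *
f=np.load("pics/w14.npz"); p=cv2.imread("pics/w14.png"); cv2.imwrite("pics/w14c.png",cv2.resize(p[60:280,200:450],(750,660))[:600])
p,d,C=snap("top"); W=cloud(C,d); m=(W[...,2]>.03)&(W[...,2]<.06)&(abs(W[...,0]-.462)<.09)&(abs(W[...,1]-.344)<.08); r=cv2.minAreaRect(W[m][:,:2].astype(np.float32)); print("hood in tray",np.round(r[0],3),np.round(r[1],3),r[2],np.percentile(W[m][:,2],[5,50,95]).round(4))
E
```

```text
t 18.9 p [ 0.5914 -0.0562  0.3562] F [-0.   0.2  0.7] op 0.0427 q [-0.29  0.27  1.6  -0.    1.27  0.99]
tool yaw 16.56 tilt z [-0.002  0.    -1.   ]
tcp local [-0.0345  0.0004] torque [ 0.   -0.01 -0.07]
knob top 263 x [-0.0206 -0.0154 -0.0113] y [-0.0046  0.      0.0046] z 0.1297
staples z 0.1159 x [-0.0132  0.031 ]
hood in tray [0.459 0.342] [0.084 0.047] 16.913833618164062 [0.0334 0.0382 0.0424]
```

View pics/w14c.png

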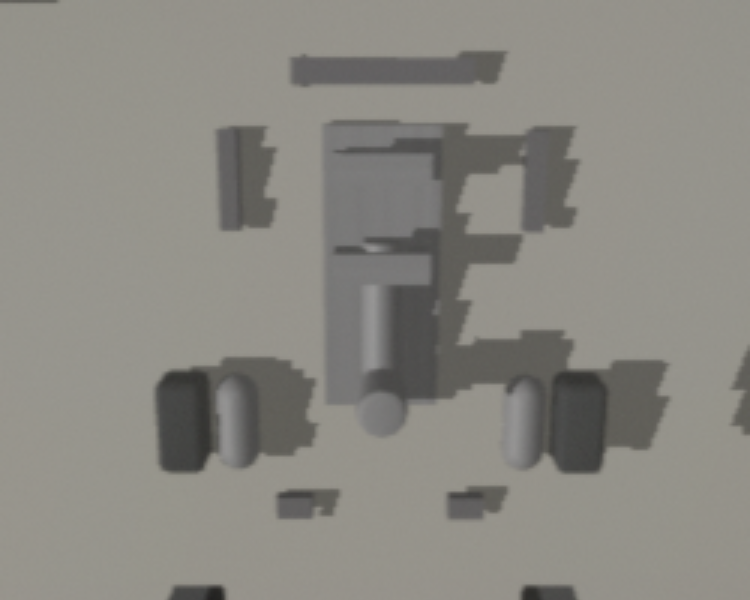

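The hood stands level in the tray. This crop shows the bolt's knob at (381,412) with its guide behind it, and it measures local x −16 mm, y 0. I'll grip the knob and push it home.

Call:
play_rows(commands="0.026 0 0.03 0 0 0 0.5;0 0 0.04 0 0 0 0.5;0 0 0.03 0 0 0 0.5;0 0 0.006 0 0 0 0.4;0 0 0 0 0 0 0.4;0 0 0 0 0 0 0;0 0 0 0 0 0 0;0 0 0 0 0 0 0;0 0 0 0 0 0 0;0 0 0 0 0 0 0", grip_force=20)

```text
time_s: 20.0
ee_pos: [0.6071, -0.0528, 0.2942]
tcp_rot: [3.108, 0.451, 0.002]
contact_force: [-1.0, 0.3, 5.7]
opening: 0.0084
gripper_force: 19.9
```

```bash
python3 loc.py w15
```

```text
t 20.0 p [ 0.6071 -0.0528  0.2942] F [-1.   0.3  5.7] op 0.0084 q [-0.28  0.37  1.61 -0.    1.16  1.  ]
tool yaw 16.52 tilt z [ 0.001 -0.001 -1.   ]
tcp local [-0.0185 -0.0008] torque [-0.04  0.04  0.04]
```

Call:
play_rows(commands="0.008 0 0 0 0 0 0;0.008 0 0 0 0 0 0;0.008 0 0 0 0 0 0;0.008 0 0 0 0 0 0;0.007 0 0 0 0 0 0;0 0 0 0 0 0 0;0 0 0 0 0 0 0")

```text
time_s: 20.75
ee_pos: [0.6277, -0.0469, 0.2939]
tcp_rot: [3.108, 0.452, -0.012]
contact_force: [-13.8, -4.8, 14.2]
opening: 0.0084
gripper_force: 21.0
```

```bash
python3 loc.py w16
```

```text
t 20.75 p [ 0.6277 -0.0469  0.2939] F [-13.8  -4.8  14.2] op 0.0084 q [-0.26  0.41  1.55 -0.    1.19  1.02]
tool yaw 16.54 tilt z [-0.007 -0.002 -1.   ]
tcp local [ 0.0029 -0.001 ] torque [-0.78  2.34  0.04]
```

Call:
play_rows(commands="0 0 0 0 0 0 0.4;0 0 0 0 0 0 0.4;0 0 0 0 0 0 0.4;-0.004 0 -0.04 0 0 0 0.4;-0.03 0 -0.04 0 0 0 0.4;-0.03 0 -0.03 0 0 0 0.4;0 0 0 0 0 0 0.4;0 0 0 0 0 0 0.4;0 0 0 0 0 0 0.4")

```text
time_s: 21.7
ee_pos: [0.5924, -0.0566, 0.3576]
tcp_rot: [-3.108, -0.452, 0.004]
contact_force: [0.2, 1.2, -0.5]
opening: 0.0341
gripper_force: 0.0
```

```bash
python3 knob.py w17
python3 - <<'E'
import cv2
p=cv2.imread("pics/w17.png"); cv2.imwrite("pics/w17c.png",cv2.resize(p[60:280,200:450],(680,598)))
E
```

```text
t 21.7 p [ 0.5924 -0.0566  0.3576] F [ 0.2  1.2 -0.5] op 0.0341 q [-0.29  0.27  1.6  -0.    1.28  0.99]
tool yaw 16.53 tilt z [-0.003  0.    -1.   ]
tcp local [-0.0336 -0.0003] torque [-0.07  0.    0.06]
knob top 259 x [-0.0022  0.0029  0.007 ] y [-0.0048  0.      0.0045] z 0.1298
staples z 0.1158 x [0.0055 0.0315]
```

View pics/w17c.png

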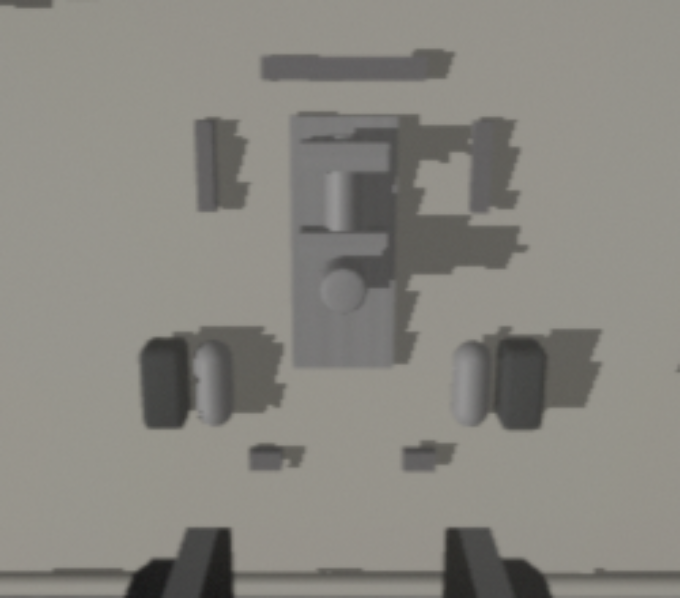

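The knob moved 18.3 mm but should move 22, so it slipped in the pads. It now sits at (342,290) in the crop. I'll push it from the front with shut fingers so they stay clear of the guide.

Call:
play_rows(commands="0.017 0 0 0 0 0 0;0 0 0.03 0 0 0 0;0 0 0.04 0 0 0 0;0 0 0.035 0 0 0 0;0 0 0.006 0 0 0 0;0 0 0 0 0 0 0;0.006 0 0 0 0 0 0;0.006 0 0 0 0 0 0;0.004 0 0 0 0 0 0;0.004 0 0 0 0 0 0;0.004 0 0 0 0 0 0;0 0 0 0 0 0 0")

```text
time_s: 22.95
ee_pos: [0.6141, -0.0509, 0.2932]
tcp_rot: [3.108, 0.452, -0.015]
contact_force: [-18.3, -5.6, 12.8]
opening: 0.0001
gripper_force: 9.5
```

```bash
python3 loc.py w18
```

```text
t 22.95 p [ 0.6141 -0.0509  0.2932] F [-18.3  -5.6  12.8] op 0.0001 q [-0.27  0.39  1.58 -0.01  1.18  1.01]
tool yaw 16.55 tilt z [-0.009 -0.003 -1.   ]
tcp local [-0.0112 -0.0009] torque [-0.82  2.91 -0.03]
```

Call:
play_rows(commands="-0.015 0 0 0 0 0 0;0 0 -0.04 0 0 0 0;-0.015 0 -0.05 0 0 0 0;-0.007 0 -0.02 0 0 0 0;0 0 0 0 0 0 0.4;0 0 0 0 0 0 0.4;0 0 0 0 0 0 0.4")

```text
time_s: 23.7
ee_pos: [0.5943, -0.0559, 0.3566]
tcp_rot: [-3.108, -0.452, 0.005]
contact_force: [-0.3, 0.2, 0.1]
opening: 0.0344
gripper_force: 0.0
```

```bash
python3 knob.py w19
python3 - <<'E'
from h import *
for n in("w14","w17","w19"):
    f=np.load(f"pics/{n}.npz"); C=(f["K"],f["R"],f["t"]); W=cloud(C,f["d"]); a=np.radians(16.45); ex=np.array([np.cos(a),np.sin(a)]); ey=np.array([-ex[1],ex[0]]); S=np.array([.6246,-.0468])
    x=(W[...,:2]-S)@ex; y=(W[...,:2]-S)@ey; z=W[...,2]; m=(abs(y)<.003)&(abs(x)<.06); o=np.argsort(x[m]); X=x[m][o];Z=z[m][o]
    print(n,[(int(round(1e3*b)),round(1e3*float(np.median(Z[abs(X-b)<.001])),1)) for b in np.arange(-.03,.046,.002) if (abs(X-b)<.001).any()])
E
```

```text
t 23.7 p [ 0.5943 -0.0559  0.3566] F [-0.3  0.2  0.1] op 0.0344 q [-0.29  0.28  1.59 -0.    1.28  0.99]
tool yaw 16.53 tilt z [-0.004  0.    -1.   ]
tcp local [-0.0316 -0.0002] torque [ 0.05 -0.01 -0.  ]
knob top 264 x [-0.0022  0.0029  0.0071] y [-0.0049 -0.0004  0.0041] z 0.1298
staples z 0.1158 x [0.0061 0.0316]
w14 [(-30, 100.2), (-26, 257.6), (-24, 260.5), (-22, 262.9), (-20, 129.9), (-18, 130.0), (-16, 130.3), (-14, 129.8), (-12, 122.3), (-10, 112.6), (-8, 112.6), (-6, 112.9), (-4, 112.8), (-2, 112.7), (0, 112.8), (2, 112.9), (4, 112.6), (6, 115.5), (8, 115.8), (10, 116.1), (12, 115.3), (14, 104.9), (16, 104.1), (18, 104.6), (20, 104.2), (22, 104.3), (24, 104.1), (26, 116.2), (28, 116.2), (30, 116.0), (32, 104.4), (34, 104.0), (36, 103.7), (38, 100.1), (40, 100.1), (42, 325.3), (44, 104.8)]
w17 [(-30, 99.9), (-28, 100.3), (-26, 100.0), (-24, 260.1), (-22, 263.1), (-20, 104.1), (-18, 104.0), (-16, 104.1), (-14, 103.8), (-12, 103.9), (-10, 104.1), (-8, 104.2), (-2, 129.6), (0, 130.0), (2, 130.0), (4, 130.1), (6, 127.1), (8, 116.2), (10, 116.0), (12, 115.2), (14, 113.1), (16, 112.6), (18, 112.4), (20, 112.6), (22, 113.0), (24, 112.9), (26, 116.1), (28, 116.2), (30, 116.0), (32, 112.2), (34, 104.4), (36, 102.5), (38, 100.3), (40, 100.0), (42, 326.7), (44, 104.9)]
w19 [(-30, 99.9), (-28, 100.1), (-26, 100.0), (-24, 100.1), (-22, 259.5), (-20, 261.6), (-18, 104.2), (-16, 104.1), (-14, 104.1), (-12, 104.0), (-10, 104.3), (-8, 103.8), (-2, 129.7), (0, 130.1), (2, 130.1), (4, 130.0), (6, 128.5), (8, 116.4), (10, 116.0), (12, 115.2), (14, 112.7), (16, 112.7), (18, 112.6), (20, 112.8), (22, 112.4), (24, 112.8), (26, 115.8), (28, 116.1), (30, 116.0), (32, 112.3), (34, 104.2), (36, 102.5), (38, 99.9), (40, 100.0), (42, 100.3), (44, 325.6)]
```

The knob sits in exactly the same place after two different pushes, with 19 N against a hard stop. Its centre is at local +2.5 mm, which fits 22 mm of travel from the nominal start at −19, where it has 18 mm free behind the hood edge at −42. So the bolt is home. I'll check everything once by numbers and hand in.

Run:
```python
from h import *
st(); p,d,C=snap("top"); W=cloud(C,d); W0=cloud(cam("top"),np.load("pics/top0.npy")); z=W[...,2]
m=((z>.006)&(z<.04)&(abs(W[...,0]-.41)<.14)&(W[...,1]>-.26)&(W[...,1]<-.06)).astype(np.uint8)
n,l,q,c=cv2.connectedComponentsWithStats(m); i=1+np.argmax(q[1:,4]); P=W[l==i]; r=cv2.minAreaRect(P[:,:2].astype(np.float32)); print("bar",np.round(r[0],3),np.round(r[1],3),P[:,2].max().round(3))
for k,(u,v) in dict(vial=(275,149),rack=(420,155),jar=(372,170),tape=(278,243),cuv=(236,262),amber=(200,160),wash=(165,140)).items(): print(k,W0[v,u].round(3),W[v,u].round(3))
m=(z>.03)&(z<.06)&(abs(W[...,0]-.462)<.09)&(abs(W[...,1]-.344)<.08); print("hood z",np.median(z[m]).round(4))
print(job.hand_in())
```

```text
t 23.75 p [ 0.5943 -0.056   0.3565] F [ 0.4  0.2 -0.8] op 0.0336 q [-0.29  0.28  1.59 -0.    1.28  0.99]
bar [ 0.407 -0.156] [0.182 0.02 ] 0.028
vial [0.662 0.048 0.131] [0.568 0.008 0.56 ]
rack [ 0.665 -0.364  0.103] [ 0.666 -0.365  0.1  ]
jar [ 0.623 -0.231  0.072] [ 0.623 -0.232  0.069]
tape [ 0.402  0.04  -0.004] [ 0.403 -0.01   0.626]
cuv [0.342 0.16  0.02 ] [0.373 0.052 0.644]
amber [0.632 0.266 0.087] [0.633 0.268 0.082]
wash [0.677 0.354 0.131] [0.678 0.355 0.129]
hood z 0.0384
the job is handed in; nothing more can be done
None
```

I handed the job in at about 24 s: the hood was levered out of its clips before the fingers touched it and now stands upright in the steel tray, the bolt is against its stop, and the pry bar lies flat on the bench. The one thing I'm less sure of is the bolt: I saw the knob move only 18.3 mm of its 22 mm travel. It held firm under a second 19 N push where I expect the home position to be, so the pry bar had probably already moved it about 3 mm. The rack, jar, amber bottle and wash bottle had not moved; the arm hid the vial, tape roll and cuvette box in the last check.

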